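Set the diverter chute for one bin and pour the sleeves down it

ROBOT

A 6-joint arm with a two-finger parallel gripper is mounted at the origin on a cart in front of the work surface, level with it; the furniture and walls round the work are solid. World frame = base frame: x ahead of the robot, y to its left, z up, the work surface at z = 0. Lengths are in m, angles in rad, forces in N, time in s.
With the tool pointing down it reaches from about 0.3 to 0.775 m from the base axis. Payload 14.6 kg.
Tool frame: the origin (TCP) lies on the centre line of the jaws, within the pads' length; the fingertips stand 19 mm ahead of it and the grasp point (between the pads) is the TCP; y points along the fingers, x is the direction in which the jaws open and shut, and the axes are right-handed (so a half turn about y gives the same grasp; the last joint's range is limited). The gripper opens to 94 mm and grips with 3 to 60 N. Pads are 16 mm wide; open, the fingers measure 119 mm over their backs; the gripper's body (75 mm by 177 mm) begins 78 mm behind the grasp point.
Start: joints at [-1.173, 0.3, 1.521, -0, 1.321, -0.067], TCP at [0.247, -0.492, 0.224] pointing down, gripper open.
Joint ranges: [-3.03, 3.03], [-0.79, 2.21], [0.23, 2.52], [-1.04, 4.18], [0, 3.07], [-2.55, 2.55]. Speed limits (rad/s): [2.22, 2.22, 2.57, 3.14, 3.14, 3.14].

INTERFACE

Orientations are given as [roll, pitch, yaw] about the fixed x, y, z axes, in that order (R = Rz(yaw) Ry(pitch) Rx(roll)).
In Python, from station import ctrl, optics gives the robot as it stands.
- The arm moves only by the tool jog_arm, never from a script. Its argument "targets" is a list of rows, each a list of 3 entries, a list of its own where there are three numbers: the finger opening in cm, from 0 to 9.4, then the shift along the tool's x, y, z in cm, then the turn about the tool's y in rad. A call has 1 to 10 rows; each row is the pose to reach, as a shift and turn from the pose commanded when the call began, along the tool's axes at that moment; what a row does not reach only later rows make up. A row lasts 1/10 s, in which the tool goes at most 50 mm and 8.59 degrees, less where a joint would pass 70% of its speed; a pose out of reach is approached as far as the arm can. A call with a gripper value outside its range is refused whole. The fingers move at their own pace and stop on an object; "grip_force" is the grip in N (left out, the last holds). Time passes only in rows, so rows that repeat a pose let the fingers close. It gives the time, the measured TCP pose, the force and the opening at its end, in the units of the state.
- ctrl.get_obs(): the state, without advancing time (a new reading comes with each control period).
- optics.camera(name): name is "scene" or "top" or "wrist"; returns a dict with "img" (480x640x3 uint8, red, green, blue), "range_z" (480x640 float32, m along the optical axis (not along the pixel's ray), 0 where there is no reading), "camera_matrix" (3x3 intrinsics, pixels), "k1" (the pictures are not rectified: a ray, as slopes to the right and down, at radius r is drawn at 1 + k1 r^2 times it, then the intrinsics apply), "world_to_cam" (4x4, takes a point from world to camera coordinates); the wrist camera has in their place "mount" (4x4, takes a point from camera to tool coordinates, whose origin is the TCP and whose axes are the tool frame's). Camera axes: x right, y up, looking along -z (the intrinsics and any distortion apply to the point x, -y, -z); pixel columns grow to the right and rows downward; lengths in m; the calibration is good to about 2 mm. A picture is of the moment at which its call begins: read the wrist's pose just before it.
- ctrl.hand_in(): hands the job in, once; it reports no verdict.
The state is a dict: "time_s": time; "qpos": joint angles; "joint_vel": joint speeds; "tau": joint torques, N m; "ee_pos": TCP position; "eef_rot": TCP orientation; "force": force on the tool from outside, world axes, zero at the start; "moment": the same for the moment, N m; "grip_width": finger opening in m.
Only numpy, scipy, OpenCV 4.12 (cv2) and the standard library are available. Lean on these libraries where they do the work, as an engineer would, in place of code of your own. Each camera call takes 0.05 s, during which the arm holds its last target. There are 200 camera calls.

TASK

Set up the diverter chute for the exit that has the grey catch bin: swing the flap fully over so that it shuts the other lane, and hang the keyhole plate on the stud over that other lane's exit, pressing the wide opening over the stud's head and sliding the plate down until it locks. Only then load all the steel sleeves lying beside the chute, behind it and at its head, into the tip tray at the head of the chute; when all are in it, lift the tray's handle to pour them, so that they all slide into the catch bin, and lower the tray to rest again. Leave the dish of screws and the standing coil spring where they are.

Things in the scene. Friction and masses are not known exactly. Their poses are not given: they have to be found in the camera images.
- chute: Diverter chute: fixed aluminium Y-chute on dark legs. Origin on the bench under it; z up, -y = level direction in which parts flow out, x = across, from the near lane to the far lane. Floor slopes 27 deg, friction about 0.15, from 185 mm height at y +76 mm to the exit lips at y -140 mm; walls 45 mm high. Dark header bar over the exits: height 144-164 mm, outer face at y -165 mm.
- exit_near (a point): Middle of the exit lip (floor, 75 mm above the bench) of the chute's near lane, the one on the robot's side. Axes as chute. The lanes' middles are 112 mm apart, each lane is about 100 mm wide. Front posts stand 121 mm either side of the chute's middle, up to 165 mm high.
- exit_far (a point): The same point of the far lane, away from the robot.
- stud_near (a point): Headed steel stud on the outer face of the header bar over the near lane, pointing level along -y of the chute. Point: on its axis at the middle of its neck, 6.5 mm out from the bar's face, 155 mm above the bench. Neck 8 mm diameter, 13 mm long; then a head 18 mm diameter, 5 mm long. Axes as chute.
- stud_far (a point): The same stud over the far lane.
- flap (a joint): Steel diverter flap in the chute, 142 mm long, 40 mm high, hinged at the end of the divider between the lanes, free end up-slope. 0 = straight, stops at -0.52 and +0.52 rad; friction (0.08 N m) holds it where it is left. Positive = free end swung to the robot's side (-x): near lane shut, parts go down the far lane. Negative = far lane shut, parts go down the near lane.
- flap_handle (a point): Black round post on the flap to move it by, 12 mm diameter, square to the sloping floor (leans 27 deg towards the exits). Point: on its axis, 95 mm from the hinge axis (hinge at -95 mm along y), 17 mm below its top, 43 mm above the flap's upper edge. Frame turns with the flap: y = along the flap from hinge to free end, z = along the post and the hinge axis.
- tray_floor (a point): Aluminium tip tray at the chute's head, inside 142 mm wide (x) by 152 mm long (y), walls about 30 mm high, open to the chute; floor friction about 0.25; 0.3 kg empty. Point: middle of the inner floor; frame turns with the tray: z square to it, y towards the handle. At rest it leans back 0.25 rad (sleeves may slide to its outer end), this point about 174 mm above the bench.
- tip_tray (a joint): Hinge of the tip tray, along its open edge (76 mm from tray_floor in -y, at floor level; turns about tray_floor's +x). 0 = at rest; grows as the handle end is lifted, to at most 1.1 rad; falls back to 0 when let go. Sleeves slide off it by 0.75 to 0.95 rad.
- tray_handle (a point): Middle of the tray's handle: round bar 12 mm diameter, 90 mm long, parallel to the hinge, 38 mm clear outside the tray's end wall; 200 mm from the hinge along the floor, 15 mm above floor level; about 158 mm above the bench at rest. Frame turns with the tray, axes as tray_floor.
- catch_bin: Grey, smooth (friction about 0.15) sheet-metal catch bin, fixed before one of the two exits (which one varies). 108 mm wide (x) by 162 mm long (y), floor and walls 4 mm thick, walls 53 to 55 mm high, the outer end wall (-y) 100 mm. Origin: middle of its underside, 84 mm beyond the exit lip of its lane.
- blank_plate: Keyhole (blanking) plate, aluminium, 8 mm thick (y), 86 mm wide (x) up to 90 mm height, above that a tab 46 mm wide up to 135 mm, to grip across the thickness; 0.16 kg. Starts upright in a wooden holder behind the chute. Origin: middle of its lower edge; z up. Keyhole: opening 26 mm wide, centred 53 mm up; from it a slot 11 mm wide runs up to 80.5 mm.
- keyhole_top (a point): Where a stud's neck axis lies when the plate hangs on it: mid-thickness, 76.5 mm above the plate's origin. Axes as the plate.
- keyhole_wide (a point): Middle of the keyhole's wide opening, mid-thickness, 53 mm above the plate's origin. Axes as the plate.
- plate_holder: Fixed wooden holder, 112 x 60 mm, 44 mm high, with a slot 11 mm wide and 92 mm long (along its x), slot floor 12 mm above the bench; the plate stands in it. Origin: middle of its underside.
- screw_dish: Bystander: round aluminium dish with screws, 68 mm diameter, 22 mm high, standing before the other exit. Origin: middle of its underside.
- coil_spring: Bystander: dark coil spring standing upright, 34 mm diameter, 75 mm high. Origin: middle of its underside.
- sleeve_1: One of two to four steel plunger sleeves (the rest are absent): a tube lying on the bench behind the chute or past its head, 55 mm long (x) by 33 mm (y) by 33 mm high, 0.11 to 0.22 kg; it does not roll. Origin: middle of its underside. Grip across its 33 mm.
- sleeve_2: One of two to four steel plunger sleeves (the rest are absent): a tube lying on the bench behind the chute or past its head, 55 mm long (x) by 33 mm (y) by 33 mm high, 0.11 to 0.22 kg; it does not roll. Origin: middle of its underside. Grip across its 33 mm.
- sleeve_3: One of two to four steel plunger sleeves (the rest are absent): a tube lying on the bench behind the chute or past its head, 55 mm long (x) by 33 mm (y) by 33 mm high, 0.11 to 0.22 kg; it does not roll. Origin: middle of its underside. Grip across its 33 mm.
- sleeve_4: One of two to four steel plunger sleeves (the rest are absent): a tube lying on the bench behind the chute or past its head, 55 mm long (x) by 33 mm (y) by 33 mm high, 0.11 to 0.22 kg; it does not roll. Origin: middle of its underside. Grip across its 33 mm.

How it is judged:
On the way, in this order (a step that is already met when the one before it is completed fails the run):
1. the flap shuts the lane without the bin (within 0.08 rad of its stop) and the keyhole plate hangs locked on the stud over that lane (((horizontal distance between catch_bin and exit_near below 0.1 m and value of joint flap below -0.44 rad and distance between keyhole_top and stud_far below 0.008 m and angle between blank_plate's own z axis and vertical below 0.15 rad) or (horizontal distance between catch_bin and exit_far below 0.1 m and value of joint flap above 0.44 rad and distance between keyhole_top and stud_near below 0.008 m and angle between blank_plate's own z axis and vertical below 0.15 rad))), for 0.3 s.
2. all the sleeves lie in the tip tray, let go, and the tray is at rest (x of sleeve_1 in the frame of tray_floor between -0.075 and 0.075 m and y of sleeve_1 in the frame of tray_floor between -0.08 and 0.08 m and z of sleeve_1 in the frame of tray_floor between -0.03 and 0.075 m and linear speed of each of sleeve_1, sleeve_2, sleeve_3, sleeve_4 below 0.05 m/s and contact force between each of sleeve_1, sleeve_2, sleeve_3, sleeve_4 and the fingers below 0.1 N and x of sleeve_2 in the frame of tray_floor between -0.075 and 0.075 m and y of sleeve_2 in the frame of tray_floor between -0.08 and 0.08 m and z of sleeve_2 in the frame of tray_floor between -0.03 and 0.075 m and x of sleeve_3 in the frame of tray_floor between -0.075 and 0.075 m and y of sleeve_3 in the frame of tray_floor between -0.08 and 0.08 m and z of sleeve_3 in the frame of tray_floor between -0.03 and 0.075 m and x of sleeve_4 in the frame of tray_floor between -0.075 and 0.075 m and y of sleeve_4 in the frame of tray_floor between -0.08 and 0.08 m and z of sleeve_4 in the frame of tray_floor between -0.03 and 0.075 m and value of joint tip_tray below 0.06 rad), for 0.2 s.
3. the tray is tipped up (more than 0.6 rad) (value of joint tip_tray above 0.6 rad), for 0.1 s.
At the end, for the whole second after the job is handed in: All sleeves at rest in the catch bin; tray down (within 0.08 rad); flap within 0.08 rad of its stop, shutting the other lane; the plate hangs on the stud over that lane, the neck within 8 mm of its place in the slot's top, the plate upright within 0.15 rad (((horizontal distance between catch_bin and exit_near below 0.1 m and value of joint flap below -0.44 rad and distance between keyhole_top and stud_far below 0.008 m and angle between blank_plate's own z axis and vertical below 0.15 rad) or (horizontal distance between catch_bin and exit_far below 0.1 m and value of joint flap above 0.44 rad and distance between keyhole_top and stud_near below 0.008 m and angle between blank_plate's own z axis and vertical below 0.15 rad)) and x of sleeve_1 in the frame of catch_bin between -0.056 and 0.056 m and y of sleeve_1 in the frame of catch_bin between -0.083 and 0.083 m and z of sleeve_1 in the frame of catch_bin between -0.03 and 0.085 m and linear speed of each of sleeve_1, sleeve_2, sleeve_3, sleeve_4 below 0.05 m/s and x of sleeve_2 in the frame of catch_bin between -0.056 and 0.056 m and y of sleeve_2 in the frame of catch_bin between -0.083 and 0.083 m and z of sleeve_2 in the frame of catch_bin between -0.03 and 0.085 m and x of sleeve_3 in the frame of catch_bin between -0.056 and 0.056 m and y of sleeve_3 in the frame of catch_bin between -0.083 and 0.083 m and z of sleeve_3 in the frame of catch_bin between -0.03 and 0.085 m and x of sleeve_4 in the frame of catch_bin between -0.056 and 0.056 m and y of sleeve_4 in the frame of catch_bin between -0.083 and 0.083 m and z of sleeve_4 in the frame of catch_bin between -0.03 and 0.085 m and value of joint tip_tray below 0.08 rad); the robot touches nothing.
It fails at once if the dish of screws is moved more than 30 mm or the coil spring more than 30 mm (distance of any of screw_dish, coil_spring from where it was at the start of the episode above 0.03 m).
Of sleeve_1, sleeve_2, sleeve_3, sleeve_4 only 2 to 4 are there at a start; the rules pass over those that are not, and their reading is None.
At some moment in a run one of sleeve_1, sleeve_2, sleeve_3, sleeve_4 may be knocked a few centimetres aside while the robot is not near it.
It also fails if it takes over 210 s, if anything falls off the work surface, if the arm or the gripper's body presses on something with over 40 N, if the wrist force passes 120 N, or if a joint passes its speed limit or range.

## Working session

There is one attempt and no reset: what is moved stays moved. The work goes in short steps, Python scripts to look and compute and a tool call to move; the robot and the scene stay as the last step left them, time stands still between calls to the robot, and variables do not carry over. Pictures are saved under pics/ and viewed, about 12 in all and at most 16, crops included, and the job is handed in when it is done.

Besides the shell and the picture viewer there is one more tool, called by a JSON object that holds its "method" and its "body". jog_arm: Moves the arm, as the interface text tells. Its arguments: {"type":"object","properties":{"targets":{"type":"array","items":{"type":"array"}},"grip_force":{"type":"number"}},"required":["targets"]}

```bash
ls; mkdir -p pics; cat > h.py <<'E'
import numpy as np, cv2
from scipy.spatial.transform import Rotation as R
from station import ctrl, optics
def cloud(name):
    """image, and world points per pixel (nan without range)"""
    o=ctrl.get_obs() if name=="wrist" else None
    c=optics.camera(name); K=c["camera_matrix"]
    v,u=np.mgrid[0:480,0:640].astype(np.float32)
    p=cv2.undistortPoints(np.stack([u.ravel(),v.ravel()],1)[:,None],K,np.array([c["k1"],0,0,0,0.])).reshape(480,640,2)
    z=np.where(c["range_z"]>0,c["range_z"],np.nan)
    P=np.stack([p[...,0]*z,-p[...,1]*z,-z],-1)
    if name=="wrist":
        T=np.eye(4);T[:3,:3]=R.from_euler("xyz",o["eef_rot"]).as_matrix();T[:3,3]=o["ee_pos"]; M=T@c["mount"]
    else: M=np.linalg.inv(c["world_to_cam"])
    return c["img"],P@M[:3,:3].T+M[:3,3],M
def save(img,n): cv2.imwrite(f"pics/{n}.png",img[...,::-1])
def tool(): 
    o=ctrl.get_obs(); return R.from_euler("xyz",o["eef_rot"]).as_matrix(),np.array(o["ee_pos"])
def shift(p):
    """world goal -> tool shift in cm"""
    m,t=tool(); return np.round((np.array(p)-t)@m*100,1)
E
python3 - <<'E'
from h import *
o=ctrl.get_obs(); print(o)
for n in("top","scene"):
    i,P,M=cloud(n); save(i,n+"0"); np.save(n+"0.npy",P); print(n,M[:3].round(3).tolist(),np.isnan(P).mean())
print(tool()[0].round(3))
E
```

```text
pics
{'time_s': 0.0, 'qpos': array([-1.17262173e+00,  3.00465209e-01,  1.52156259e+00, -1.45340731e-06,
        1.32072784e+00, -6.66065703e-02]), 'joint_vel': array([-0.00030737,  0.00020906,  0.00135626,  0.00166143, -0.0009098 ,
       -0.00149936]), 'tau': array([-1.46922888e-03, -5.31807911e+01, -3.52732265e+01,  7.07803736e-02,
        2.43907532e-02, -9.39868983e-05]), 'ee_pos': array([ 0.24642521, -0.49143646,  0.22389738]), 'eef_rot': array([-1.57072033e+00,  1.16050621e-03, -1.10601476e+00]), 'force': array([-0.17981844, -0.73259936,  0.20760351]), 'moment': array([ 0.01586043,  0.01132392, -0.01599912]), 'grip_width': 0.09382548088684381}
top [[0.026, 0.993, -0.113, 0.502], [-1.0, 0.026, -0.004, 0.142], [-0.001, 0.113, 0.994, 1.13]] 0.003977864583333333
scene [[0.05, -0.761, 0.647, 1.377], [0.999, 0.031, -0.04, 0.09], [0.01, 0.648, 0.761, 1.051]] 0.003932291666666666
[[ 0.448 -0.     0.894]
 [-0.894  0.001  0.448]
 [-0.001 -1.     0.   ]]
```

View pics/top0.png

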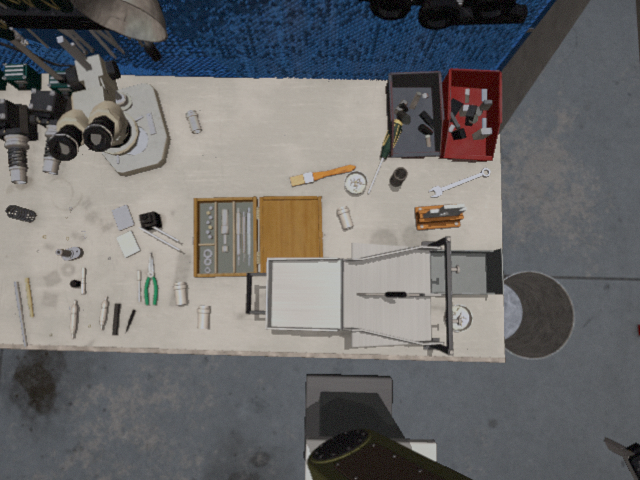

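View pics/scene0.png

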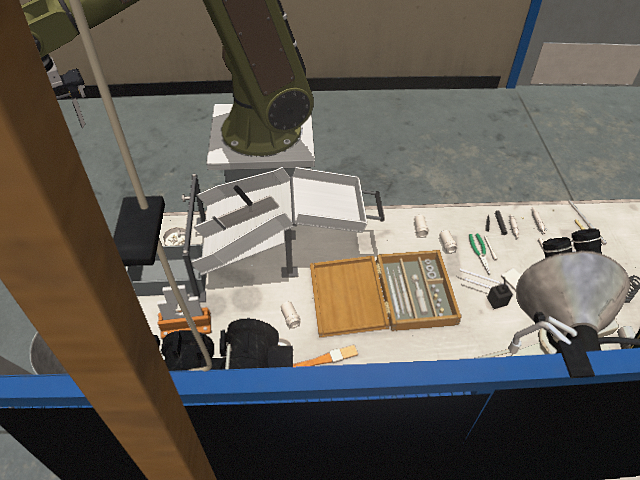

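The top view shows the bin before the far (upper) exit at (470,272) and the dish before the near exit at (459,317). So the flap goes positive and the plate goes on stud_near. Sleeve candidates are (180,293), (204,317), (345,218) and perhaps (194,122). The plate holder is at (440,217).

```bash
python3 - <<'E'
from h import *
P=np.load("top0.npy"); i=cv2.imread("pics/top0.png")
def q(n,u,v):print(n,(u,v),P[v,u].round(3))
for n,u,v in [("bin floor",470,272),("bin outer",498,272),("traywall L",266,295),("tray floor",304,295),("handle",250,293),("hdr",448,265),("hdr",448,325),("post n",450,350),("post f",447,240),("flaphandle",390,294),("flaphandle",403,294),("plate",440,210),("plate2",440,217),("dish",459,317),("dish2",355,183),("spring",399,177),("lidbox",290,225),("box",225,235)]:q(n,u,v)
for n,(u,v) in dict(a=(180,293),b=(204,317),c=(345,218),d=(194,122)).items():
    s=P[v-18:v+19,u-18:u+19].reshape(-1,3); s=s[(s[:,2]>.012)&(s[:,2]<.06)]
    r=cv2.minAreaRect((s[:,:2]*1000).astype(np.float32)); print(n,len(s),r,s[:,2].max().round(3),s.mean(0).round(3))
c=np.hstack([cv2.resize(i[190:360,240:510],None,fx=2.2,fy=2.2,interpolation=cv2.INTER_CUBIC)])
d=np.hstack([cv2.resize(i[y-25:y+25,x-25:x+25],(198,198),interpolation=cv2.INTER_CUBIC) for x,y in((180,293),(345,218),(194,122))])
cv2.imwrite("pics/c1.png",np.vstack([c,cv2.resize(d,(594,198))]))
E
```

```text
bin floor (470, 272) [ 0.568 -0.243  0.004]
bin outer (498, 272) [ 0.565 -0.284  0.08 ]
traywall L (266, 295) [0.497 0.25  0.185]
tray floor (304, 295) [0.499 0.17  0.173]
handle (250, 293) [0.501 0.287 0.164]
hdr (448, 265) [ 0.572 -0.141  0.165]
hdr (448, 325) [ 0.443 -0.141  0.161]
post n (450, 350) [ 0.391 -0.145  0.162]
post f (447, 240) [ 0.627 -0.139  0.166]
flaphandle (390, 294) [ 0.506 -0.009  0.204]
flaphandle (403, 294) [ 0.507 -0.03   0.236]
plate (440, 210) [ 0.702 -0.137  0.119]
plate2 (440, 217) [ 0.7   -0.158  0.04 ]
dish (459, 317) [ 0.461 -0.166  0.156]
dish2 (355, 183) [0.789 0.052 0.008]
spring (399, 177) [ 0.808 -0.062  0.007]
lidbox (290, 225) [0.675 0.216 0.01 ]
box (225, 235) [0.643 0.378 0.022]
a 294 ((495.5906066894531, 466.57696533203125), (88.1971206665039, 64.56768035888672), 2.7894365787506104) 0.035 [0.497 0.477 0.027]
b 281 ((451.88983154296875, 429.1067810058594), (87.96522521972656, 47.453582763671875), 27.955677032470703) 0.037 [0.44  0.422 0.027]
c 247 ((696.9400024414062, 78.01484680175781), (54.83707046508789, 31.774478912353516), 19.49786949157715) 0.037 [0.696 0.079 0.027]
d 223 ((939.6036987304688, 475.6392822265625), (55.66864013671875, 29.443405151367188), 19.208711624145508) 0.036 [0.939 0.474 0.027]
```

View pics/c1.png

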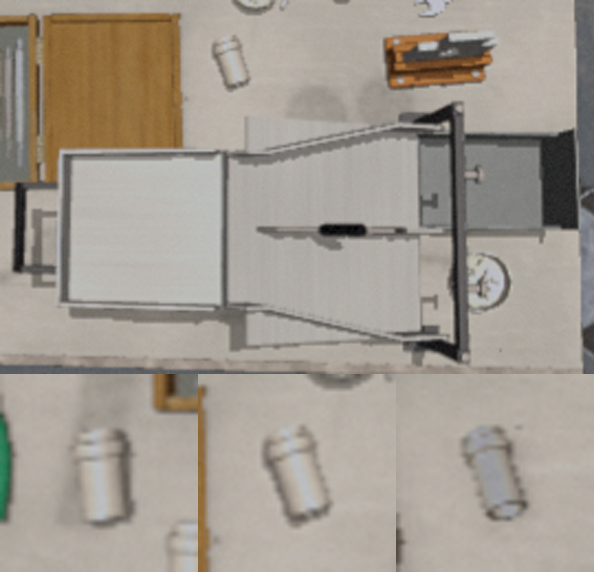

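Three sleeves are reachable: a (0.497,0.475), b (0.44,0.42) and c (0.697,0.078). The fourth object, at x=0.94, is out of reach and greyer, so it is clutter. I'll go over the chute for a closer wrist look.

{"method": "jog_arm", "body": {"targets": [[3, [0, -12, 0], 0], [3, [0, -17, 0], 0], [3, [0, -17, 0], 0], [3, [-28, -17, 42], -1.1], [3, [-28, -17, 42], -1.1], [3, [-28, -17, 42], -1.1], [3, [-28, -17, 42], -1.1], [3, [-28, -17, 42], -1.1], [3, [-28, -17, 42], -1.1], [3, [-28, -17, 42], -1.1]]}}

```text
time_s: 1.1
ee_pos: [0.4202, -0.1858, 0.3883]
eef_rot: [-1.571, 0.0, -0.05]
force: [1.3, -0.7, -0.0]
grip_width: 0.0299
```

{"method": "jog_arm", "body": {"targets": [[3, [0, 0, 0], 0], [3, [0, 0, 0], 0], [3, [0, 0, 0], 0]]}}

```text
time_s: 1.4
ee_pos: [0.4193, -0.1886, 0.3881]
eef_rot: [-1.571, 0.0, -0.058]
force: [-0.1, -0.3, -0.3]
grip_width: 0.0298
```

```bash
python3 - <<'E'
from h import *
o=ctrl.get_obs();print(o["time_s"],o["ee_pos"],o["eef_rot"],o["qpos"].round(2))
i,P,M=cloud("wrist");save(i,"w1");np.save("w1.npy",P);print(M.round(3))
t=np.load("top0.npy")
# header bar line from top view
m=(t[...,2]>.155)&(t[...,2]<.172)&(t[...,1]<-.125)&(t[...,1]>-.155)&(t[...,0]>.38)&(t[...,0]<.64)
p=t[m];c=np.polyfit(p[:,0],p[:,1],1);print("hdr",c,len(p),p.min(0),p.max(0))
m=(P[...,2]>.155)&(P[...,2]<.172)&(P[...,1]<-.12)&(P[...,1]>-.17)&(P[...,0]>.4)&(P[...,0]<.62)
p=P[m];print("hdr w",len(p),np.polyfit(p[:,0],p[:,1],1) if len(p) else 0,p.min(0),p.max(0))
E
```

```text
1.4 [ 0.41931389 -0.18856751  0.38808397] [-1.57077294e+00  4.84431603e-04 -5.81366531e-02] [-0.5   0.02  1.47 -0.    1.65 -0.44]
[[ 0.998  0.056  0.016  0.424]
 [-0.058  0.965  0.256 -0.114]
 [-0.001 -0.256  0.967  0.548]
 [ 0.     0.     0.     1.   ]]
hdr [ 0.01677165 -0.15108735] 675 [ 0.38064403 -0.1545887   0.15507572] [ 0.63432979 -0.13409884  0.17161553]
hdr w 2334 [ 0.01782443 -0.15546466] [ 0.40034328 -0.16841994  0.15500303] [ 0.61999605 -0.13756402  0.16593039]
```

View pics/w1.png

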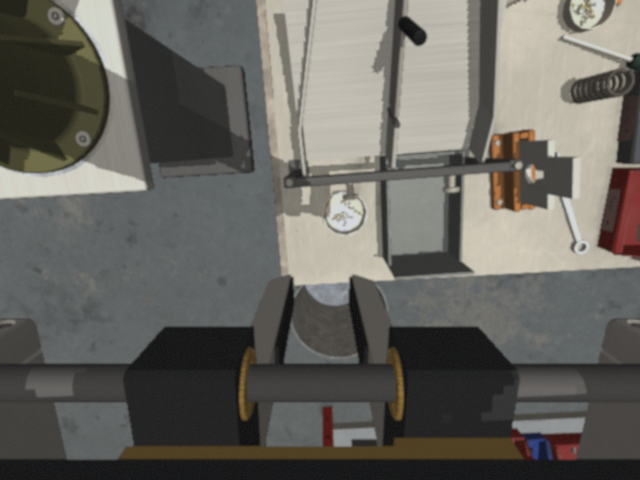

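Wrist view: flap post top is at about (405,22), near stud just below the header at about (348,188), far stud near (452,182), plate tab and holder near (530,170), dish at (345,212).

```bash
python3 - <<'E'
from h import *
P=np.load("w1.npy"); i=cv2.imread("pics/w1.png")
def b(n,m):
    p=P[m]; print(n,len(p),np.percentile(p,[2,50,98],axis=0).round(4).tolist())
g=i.max(2)
box=lambda u0,u1,v0,v1:np.s_[v0:v1,u0:u1]
def B(u0,u1,v0,v1):
    m=np.zeros((480,640),bool);m[v0:v1,u0:u1]=1;return m
Z=P[...,2]
b("post",B(380,450,0,60)&(g<60)&(Z>.19))
# stud near: z .14-.17 beyond header
b("studN",B(335,362,176,215)&(Z>.135)&(Z<.175)&(P[...,1]<-.158))
b("studF",B(440,470,170,215)&(Z>.135)&(Z<.175)&(P[...,1]<-.158))
b("header near post",B(280,300,170,190)&(Z>.15)); b("header far",B(505,530,155,175)&(Z>.15)&(Z<.18))
# plate
m=B(480,600,120,220)&(Z>.11)&(P[...,0]<.8)
b("plate>.11",m); p=P[m]; 
for lo in(.06,.1,.125,.135):
    mm=B(480,600,120,220)&(Z>lo)&(Z<.155)&(P[...,0]>.64); p=P[mm]; print(lo,len(p),cv2.minAreaRect((p[:,:2]*1000).astype(np.float32)) if len(p)>5 else 0)
for v in range(136,212,4): print(v,[tuple((P[v,u]*1000).round().astype(int)) for u in(527,540,555,570)])
c=cv2.resize(i[100:230,270:600],None,fx=2.4,fy=2.4,interpolation=cv2.INTER_CUBIC);cv2.imwrite("pics/c2.png",c)
E
```

```text
post 399 [[0.5, -0.0361, 0.1917], [0.5028, -0.0254, 0.2285], [0.5096, -0.0061, 0.2384]]
studN 119 [[0.4436, -0.1682, 0.153], [0.4515, -0.1641, 0.1601], [0.46, -0.1589, 0.1642]]
studF 113 [[0.5555, -0.1662, 0.1514], [0.5619, -0.1628, 0.1599], [0.5706, -0.159, 0.1642]]
header near post 192 [[0.3805, -0.1512, 0.1531], [0.389, -0.1451, 0.1643], [0.3976, -0.1395, 0.1706]]
header far 202 [[0.6182, -0.1472, 0.1549], [0.6255, -0.1408, 0.1643], [0.6353, -0.1356, 0.1704]]
plate>.11 2067 [[0.5958, -0.1824, 0.1113], [0.7021, -0.1451, 0.1372], [0.7111, -0.0954, 0.1687]]
0.06 2594 ((707.6395263671875, -161.14544677734375), (10.766742706298828, 86.34788513183594), 5.260251045227051)
0.1 1535 ((707.4307861328125, -161.013916015625), (10.230003356933594, 85.73169708251953), 5.614569187164307)
0.125 810 ((707.5629272460938, -161.13780212402344), (10.001243591308594, 46.35704803466797), 5.774557590484619)
0.135 582 ((707.5633544921875, -161.08457946777344), (9.992366790771484, 46.24893569946289), 5.815640926361084)
136 [(np.int64(707), np.int64(-113), np.int64(42)), (np.int64(750), np.int64(-114), np.i
[... 3003 characters left out ...]
int64(144))]
200 [(np.int64(706), np.int64(-199), np.int64(57)), (np.int64(707), np.int64(-195), np.int64(85)), (np.int64(785), np.int64(-212), np.int64(-3)), (np.int64(802), np.int64(-212), np.int64(6))]
204 [(np.int64(715), np.int64(-207), np.int64(43)), (np.int64(708), np.int64(-201), np.int64(85)), (np.int64(785), np.int64(-218), np.int64(-3)), (np.int64(-9223372036854775808), np.int64(-9223372036854775808), np.int64(-9223372036854775808))]
208 [(np.int64(719), np.int64(-214), np.int64(38)), (np.int64(761), np.int64(-223), np.int64(-1)), (np.int64(784), np.int64(-224), np.int64(0)), (np.int64(803), np.int64(-224), np.int64(7))]<stdin>:20: RuntimeWarning: invalid value encountered in cast
```

View pics/c2.png

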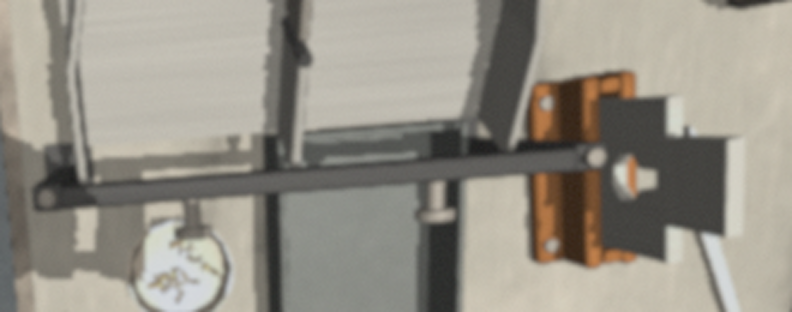

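{"method": "jog_arm", "body": {"targets": [[3, [7.4, 6, 16.6], -0.08], [3, [7.4, 6, 16.6], -0.08], [3, [7.4, 6, 16.6], -0.08], [3, [7.4, 6, 16.6], -0.08], [3, [7.4, 6, 16.6], -0.08], [3, [7.4, 6, 16.6], -0.08]]}}

```text
time_s: 2.05
ee_pos: [0.5028, -0.027, 0.328]
eef_rot: [-1.571, 0.001, 0.023]
force: [0.6, -0.5, 1.0]
grip_width: 0.0299
```

```bash
python3 - <<'E'
from h import *
print(tool()[1],ctrl.get_obs()["eef_rot"])
print(shift([.503,-.027,.224]),shift([.480,-.029,.222]),shift([.460,-.036,.220]),shift([.445,-.039,.219]))
E
```

```text
[ 0.50280194 -0.02697907  0.32797025] [-1.57089937e+00  9.76544351e-04  2.31703016e-02]
[ 0.  10.4 -0. ] [-2.3 10.6 -0.1] [-4.3 10.8 -0.8] [-5.8 10.9 -1.1]
```

{"method": "jog_arm", "body": {"targets": [[3, [0, 5, 0], 0], [3, [0, 10.4, 0], 0], [3, [0, 10.4, 0], 0], [3, [-1.2, 10.5, 0], 0], [3, [-2.3, 10.6, -0.1], 0], [3, [-3.3, 10.7, -0.4], 0], [3, [-4.3, 10.8, -0.8], 0], [3, [-5.2, 10.9, -1.1], 0], [3, [-5.8, 10.9, -1.1], 0], [3, [-5.8, 10.9, -1.1], 0]]}}

```text
time_s: 3.05
ee_pos: [0.4492, -0.0392, 0.22]
eef_rot: [-1.572, -0.014, 0.023]
force: [49.8, -1.4, -25.7]
grip_width: 0.0309
```

The 50 N force at the expected place means the flap is at its stop. Back off and lift.

{"method": "jog_arm", "body": {"targets": [[3, [0.6, 0, 0], 0], [3, [1.3, 0, 0], 0], [3, [1.3, 0, 0], 0], [3, [1.3, -5, 0], 0], [3, [1.3, -10, 0], 0], [3, [1.3, -10, 0], 0]]}}

```text
time_s: 3.65
ee_pos: [0.4591, -0.0386, 0.3254]
eef_rot: [-1.573, -0.009, 0.024]
force: [0.9, -0.1, -0.5]
grip_width: 0.03
```

```bash
python3 - <<'E'
from h import *
t=tool();o=ctrl.get_obs();print(o["time_s"],t[1],o["eef_rot"],o["force"])
i,P,M=cloud("top");save(i,"t2")
m=(i.max(2)<60)&(P[...,2]>.19)&(P[...,2]<.26)&(abs(P[...,1]+.03)<.06)&(P[...,0]>.4)&(P[...,0]<.56)
p=P[m];print(len(p),np.percentile(p,[2,50,98],axis=0).round(3).tolist())
print("over plate",shift([.7065,-.161,.27]))
E
```

```text
3.65 [ 0.45909161 -0.03855925  0.32540489] [-1.57257157 -0.00887806  0.02401796] [ 0.88353911 -0.12009391 -0.47645309]
86 [[0.455, -0.045, 0.191], [0.46, -0.03, 0.214], [0.464, -0.017, 0.233]]
over plate [ 24.5   5.3 -12.8]
```

{"method": "jog_arm", "body": {"targets": [[3, [24.5, 5, -12.8], -0.08], [3, [24.5, 5, -12.8], -0.08], [3, [24.5, 5, -12.8], -0.08], [3, [24.5, 5, -12.8], -0.08], [3, [24.5, 5, -12.8], -0.08], [3, [24.5, 5, -12.8], -0.08], [3, [24.5, 5, -12.8], -0.08], [3, [24.5, 5, -12.8], -0.08], [3, [24.5, 5, -12.8], -0.08]]}}

```text
time_s: 4.6
ee_pos: [0.7055, -0.1599, 0.2698]
eef_rot: [-1.571, -0.0, 0.104]
force: [-0.1, 0.8, -0.1]
grip_width: 0.0303
```

```bash
python3 - <<'E'
from h import *
t=tool();o=ctrl.get_obs();print(o["time_s"],t[1],o["eef_rot"],o["qpos"].round(2))
i,P,M=cloud("wrist");save(i,"w3");Z=P[...,2]
p=P[(Z>.13)&(Z<.16)&(abs(P[...,0]-.706)<.03)&(abs(P[...,1]+.16)<.04)]
print(len(p),p.mean(0) if len(p) else 0, cv2.minAreaRect((p[:,:2]*1000).astype(np.float32)) if len(p) else 0)
print(shift([.7065,-.161,.13]))
E
```

```text
4.6 [ 0.70550004 -0.15992399  0.26983625] [-1.57083110e+00 -1.87497983e-04  1.04272028e-01] [-0.27  0.7   0.83  0.    1.61 -0.38]
509 [ 0.70686454 -0.15912597  0.14603463] ((707.0421752929688, -160.6659393310547), (6.881287574768066, 45.83122253417969), 5.889221668243408)
[ 0.1 14.  -0.1]
```

{"method": "jog_arm", "body": {"targets": [[3, [0.1, 5, 0], 0], [3, [0.1, 10, 0], 0], [3, [0.1, 14, 0], 0], [3, [0.1, 14, 0], 0], [0, [0.1, 14, 0], 0], [0, [0.1, 14, 0], 0], [0, [0.1, 14, 0], 0], [0, [0.1, 14, 0], 0], [0, [0.1, 14, 0], 0]], "grip_force": 40}}

```text
time_s: 5.55
ee_pos: [0.7077, -0.1605, 0.1322]
eef_rot: [-1.572, -0.003, 0.104]
force: [-2.2, -0.2, 8.3]
grip_width: 0.0078
```

{"method": "jog_arm", "body": {"targets": [[0, [0, 0, 0], 0], [0, [0, -3, 0], 0], [0, [0, -6, 0], 0], [0, [0, -10, 0], 0], [0, [0, -14, 0], 0], [0, [0, -18, 0], 0], [0, [0, -18, 0], 0]]}}

```text
time_s: 6.25
ee_pos: [0.7078, -0.1604, 0.3175]
eef_rot: [-1.575, -0.01, 0.104]
force: [-1.2, -0.7, -0.8]
grip_width: 0.0078
```

```bash
python3 - <<'E'
from h import *
t=tool();o=ctrl.get_obs();print(o["time_s"],t[1],o["eef_rot"],o["grip_width"],o["force"])
print(shift([.455,-.27,.32]))
E
```

```text
6.25 [ 0.70780361 -0.16040196  0.31750855] [-1.57489749 -0.01046457  0.10408403] 0.007757901379922241 [-1.19994466 -0.66082571 -0.77031774]
[-26.3  -0.5  -8.3]
```

{"method": "jog_arm", "body": {"targets": [[0, [-26, -0.5, -8.3], 1.657], [0, [-26, -0.5, -8.3], 1.657], [0, [-26, -0.5, -8.3], 1.657], [0, [-26, -0.5, -8.3], 1.657], [0, [-26, -0.5, -8.3], 1.657], [0, [-26, -0.5, -8.3], 1.657], [0, [-26, -0.5, -8.3], 1.657], [0, [-26, -0.5, -8.3], 1.657], [0, [-26, -0.5, -8.3], 1.657], [0, [-26, -0.5, -8.3], 1.657]]}}

```text
time_s: 7.25
ee_pos: [0.4569, -0.2697, 0.3144]
eef_rot: [-1.57, -0.0, -1.4]
force: [-0.2, 0.2, -1.7]
grip_width: 0.0078
```

```bash
python3 - <<'E'
from h import *
t=tool();o=ctrl.get_obs();print(o["time_s"],t[1],o["eef_rot"],o["grip_width"],o["qpos"].round(2))
i,P,M=cloud("wrist");save(i,"w4");Z=P[...,2];np.save("w4.npy",P)
print(shift([.4515,-.22,.30]), -1.553-o["eef_rot"][2])
E
```

```text
7.25 [ 0.4568906  -0.26972562  0.31441946] [-1.57048371e+00 -2.58723326e-04 -1.40029710e+00] 0.007779851995204929 [-0.6   0.2   1.43  0.    1.5   0.8 ]
[-5.   1.4  0.3] -0.15270289542779425
```

View pics/w4.png

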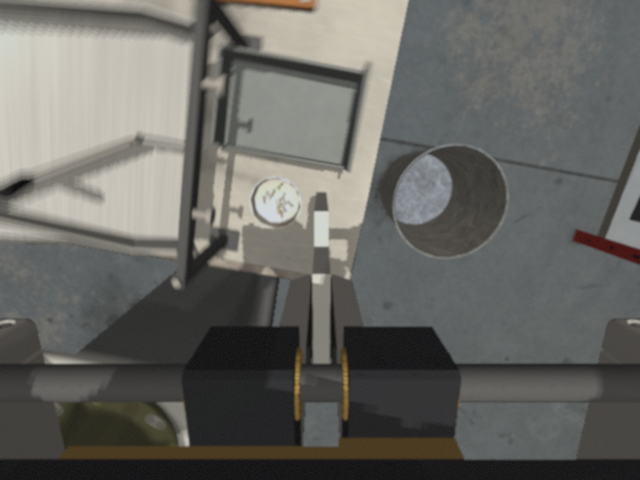

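The plate is held edge-on at about (320,240). The near stud is visible at (205,213) and the header runs from (200,90) to (185,270). Measure the stud here and finish the turn.

```bash
python3 - <<'E'
from h import *
P=np.load("w4.npy");Z=P[...,2]
def B(u0,u1,v0,v1):
    m=np.zeros((480,640),bool);m[v0:v1,u0:u1]=1;return m
m=B(170,215,80,280)&(Z>.155)&(Z<.175)&(P[...,1]>-.16); p=P[m]
print("bar",len(p),np.polyfit(p[:,0],p[:,1],1))
for x in(.42,.48,.5):
    q=p[abs(p[:,0]-x)<.01]; print(x,np.percentile(q[:,1],[2,98]).round(4))
for n,b in (("N",B(192,222,200,228)),("F",B(200,232,70,100))):
    q=P[b&(Z>.135)&(Z<.175)&(P[...,1]<-.157)]; print(n,len(q),np.percentile(q,[2,50,98],axis=0).round(4).tolist())
    for k in range(4): 
        s=q[(q[:,1]<-.155-.004*k)&(q[:,1]>-.159-.004*k)]; print(k,len(s),(s.min(0).round(4),s.max(0).round(4)) if len(s) else 0)
# plate tab top in grip
q=P[(Z>.31)&(Z<.34)&B(305,335,205,250)]; print("plate",len(q),q.mean(0) if len(q) else 0)
E
```

```text
bar 3021 [ 0.00613871 -0.14988968]
0.42 [-0.1514 -0.1418]
0.48 [-0.1504 -0.1406]
0.5 [-0.15   -0.1404]
N 220 [[0.4464, -0.1687, 0.149], [0.454, -0.1665, 0.1588], [0.4615, -0.1577, 0.1638]]
0 18 (array([ 0.4495, -0.1588,  0.1536]), array([ 0.4567, -0.1571,  0.1599]))
1 30 (array([ 0.4498, -0.162 ,  0.154 ]), array([ 0.4568, -0.1591,  0.1599]))
2 72 (array([ 0.4454, -0.167 ,  0.1543]), array([ 0.4619, -0.1632,  0.1654]))
3 100 (array([ 0.4454, -0.1689,  0.1471]), array([ 0.4614, -0.1672,  0.164 ]))
F 265 [[0.5566, -0.1669, 0.1489], [0.5645, -0.1654, 0.1593], [0.5725, -0.1576, 0.1643]]
0 22 (array([ 0.5612, -0.1589,  0.1557]), array([ 0.5682, -0.1571,  0.1601]))
1 48 (array([ 0.5563, -0.163 ,  0.1562]), array([ 0.5723, -0.159 ,  0.1636]))
2 194 (array([ 0.556 , -0.167 ,  0.1468]), array([ 0.5734, -0.163 ,  0.1652]))
3 1 (array([ 0.5633, -0.1671,  0.1624]), array([ 0.5633, -0.1671,  0.1624]))
plate 0 0
```

{"method": "jog_arm", "body": {"targets": [[0, [0, 0, 0], 0.153], [0, [0, 0, 0], 0.153], [0, [0, 0, 0], 0.153]]}}

```text
time_s: 7.6
ee_pos: [0.4571, -0.2697, 0.3144]
eef_rot: [-1.571, -0.0, -1.541]
force: [-0.1, 0.3, -1.7]
grip_width: 0.0076
```

{"method": "jog_arm", "body": {"targets": [[0, [0, 4, -0.3], 0], [0, [0, 9.2, -0.3], 0], [0, [0, 9.2, -0.3], 0], [0, [-3, 9.2, -0.4], 0], [0, [-5.4, 9.2, -0.4], 0], [0, [-5.4, 9.2, -0.4], 0], [0, [-5.4, 9.2, -0.4], 0]]}}

```text
time_s: 8.3
ee_pos: [0.4525, -0.2162, 0.2242]
eef_rot: [-1.569, -0.001, -1.544]
force: [0.3, -0.2, -0.9]
grip_width: 0.0075
```

```bash
python3 - <<'E'
from h import *
t=tool();o=ctrl.get_obs();print(o["time_s"],t[1],o["eef_rot"],o["grip_width"],o["force"])
i,P,M=cloud("wrist");save(i[130:370,140:460].repeat(2,0).repeat(2,1),"w5");np.save("w5.npy",P)
a,_,_=cloud("scene");save(cv2.resize(a[150:300,130:330],None,fx=3,fy=3),"s5")
for g in([.4525,-.183,.222],[.4525,-.1575,.222],[.4525,-.1575,.1985]):print(shift(g))
E
```

```text
8.3 [ 0.45251181 -0.21621571  0.22423767] [-1.56880180e+00 -1.37672782e-03 -1.54408024e+00] 0.007537639128754804 [ 0.341087   -0.16643681 -0.86088018]
[-3.4  0.1  0.1]
[-5.9  0.1  0.2]
[-5.9  2.5  0.2]
```

View pics/w5.png

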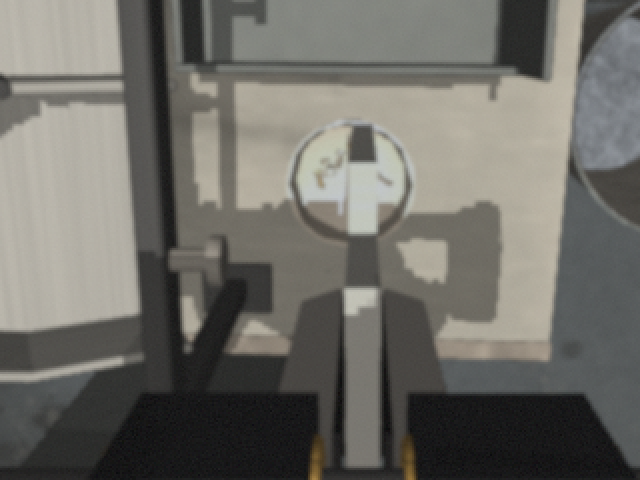

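```bash
python3 - <<'E'
from h import *
P=np.load("w5.npy");Z=P[...,2]
m=(abs(P[...,1]+.216)<.02)&(Z>.09)&(Z<.27)&(P[...,0]>.46);m[:, :290]=0
p=P[m]
for a,b in((.185,.2),(.225,.255)):
    q=p[(p[:,2]>a)&(p[:,2]<b)]; print(len(q),np.percentile(q,[2,50,98],axis=0).round(4).tolist())
q=P[m&(Z<.185)];print(len(q),np.percentile(q,[2,50,98],axis=0).round(4).tolist())
q=P[(abs(P[...,0]-.4525)<.03)&(Z>.135)&(Z<.17)&(P[...,1]<-.1575)&(P[...,1]>-.18)];print("stud",len(q),np.percentile(q,[1,50,99],axis=0).round(4).tolist())
E
```

```text
566 [[0.4744, -0.2188, 0.1886], [0.4845, -0.215, 0.1938], [0.4946, -0.2113, 0.198]]
2108 [[0.4602, -0.2309, 0.2261], [0.4622, -0.2163, 0.2389], [0.4745, -0.2026, 0.2543]]
199 [[0.4943, -0.2185, 0.1085], [0.4947, -0.2145, 0.1536], [0.495, -0.2108, 0.1841]]
stud 366 [[0.4456, -0.1688, 0.1487], [0.4544, -0.1662, 0.1591], [0.4619, -0.1578, 0.1643]]
```

{"method": "jog_arm", "body": {"targets": [[0, [-1.5, 0.2, 0.3], 0], [0, [-3, 0.2, 0.35], 0], [0, [-4.2, 0.2, 0.35], 0], [0, [-5, 0.2, 0.35], 0], [0, [-5.7, 0.2, 0.35], 0], [0, [-5.7, 0.2, 0.35], 0], [0, [-5.7, 0.2, 0.35], 0]]}}

```text
time_s: 9.1
ee_pos: [0.4541, -0.1589, 0.2204]
eef_rot: [-1.571, -0.0, -1.547]
force: [-0.2, -0.5, -0.4]
grip_width: 0.0079
```

No contact force, so the plate passed over the head. Slide it down slowly.

{"method": "jog_arm", "body": {"targets": [[0, [0, 0.6, 0], 0], [0, [0, 1.2, 0], 0], [0, [0, 1.7, 0], 0], [0, [0, 2.1, 0], 0], [0, [0, 2.3, 0], 0], [0, [0, 2.4, 0], 0], [0, [0, 2.4, 0], 0], [0, [0, 2.4, 0], 0]]}}

```text
time_s: 9.9
ee_pos: [0.4547, -0.1592, 0.1981]
eef_rot: [-1.568, -0.001, -1.547]
force: [-4.6, 1.5, 16.7]
grip_width: 0.0079
```

```bash
python3 - <<'E'
from h import *
o=ctrl.get_obs();print(o["time_s"],o["ee_pos"],o["force"])
i,P,M=cloud("wrist");save(i[130:370,140:460].repeat(2,0).repeat(2,1),"w6");Z=P[...,2]
m=(abs(P[...,1]+.16)<.02)&(Z>.16)&(Z<.19)&(P[...,0]>.47)&(P[...,0]<.51);q=P[m];print(len(q),np.percentile(q,[2,50,98],axis=0).round(4).tolist())
E
```

```text
9.9 [ 0.45467675 -0.15923429  0.19808922] [-4.62576417  1.5084672  16.65279556]
1948 [[0.4713, -0.1617, 0.1617], [0.4876, -0.1481, 0.164], [0.5088, -0.1403, 0.186]]
```

View pics/w6.png

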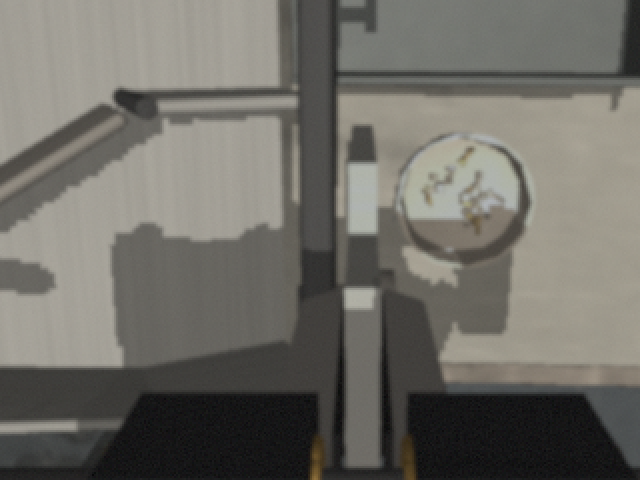

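Upward force of 17 N, and the stud head shows outside the plate at (385,280): the plate is seated. Release, rise and go over sleeve c.

{"method": "jog_arm", "body": {"targets": [[3, [0, 0, 0], 0], [3, [0, 0, 0], 0], [3, [0, 0, 0], 0], [3, [0, -1, 0], 0], [3, [0, -4, 0], 0], [3, [0, -9, 0], 0], [3, [0, -14, 0], 0], [3, [0, -16, 0], 0]]}}

```text
time_s: 10.75
ee_pos: [0.4543, -0.1589, 0.3617]
eef_rot: [-1.565, -0.003, -1.547]
force: [1.0, -0.3, 0.2]
grip_width: 0.0304
```

{"method": "jog_arm", "body": {"targets": [[6, [-23.1, 6, 24.8], -0.317], [6, [-23.1, 6, 24.8], -0.317], [6, [-23.1, 6, 24.8], -0.317], [6, [-23.1, 6, 24.8], -0.317], [6, [-23.1, 6, 24.8], -0.317], [6, [-23.1, 6, 24.8], -0.317], [6, [-23.1, 6, 24.8], -0.317], [6, [-23.1, 6, 24.8], -0.317], [6, [-23.1, 6, 24.8], -0.317], [6, [-23.1, 6, 24.8], -0.317]]}}

```text
time_s: 11.75
ee_pos: [0.6961, 0.0772, 0.2975]
eef_rot: [-1.57, -0.0, -1.231]
force: [-0.3, -0.5, 0.8]
grip_width: 0.06
```

```bash
cat >> h.py <<'E'
def sleeve(P,x,y,r=.07):
    """centre and long-axis yaw of a lying sleeve near x,y from the top surface"""
    m=(P[...,2]>.018)&(P[...,2]<.05)&(np.hypot(P[...,0]-x,P[...,1]-y)<r); m[380:]=0
    n,l,s,c=cv2.connectedComponentsWithStats(m.astype(np.uint8)); k=1+np.argmax(s[1:,4])
    p=P[l==k]; (cx,cy),wh,_=r=cv2.minAreaRect((p[:,:2]*1000).astype(np.float32))
    b=cv2.boxPoints(r); e=[b[1]-b[0],b[2]-b[1]]; e=max(e,key=np.linalg.norm); a=np.arctan2(e[1],e[0])
    return len(p),round(cx/1000,4),round(cy/1000,4),np.round(wh,1),round((a+np.pi/2)%np.pi-np.pi/2,3)
E
python3 - <<'E'
from h import *
o=ctrl.get_obs();print(o["time_s"],o["ee_pos"],o["eef_rot"],o["qpos"].round(2))
i,P,M=cloud("top");save(i,"t7");m=(P[...,2]>.165)&(P[...,2]<.23)&(abs(P[...,0]-.454)<.05)&(P[...,1]<-.14)&(P[...,1]>-.2);q=P[m];print("plate",len(q),q.max(0),q.mean(0))
i,P,M=cloud("wrist");save(i,"w7");np.save("w7.npy",P);print(sleeve(P,.697,.078))
E
```

```text
11.75 [0.69610248 0.07720671 0.29754932] [-1.56964252e+00 -4.62416147e-04 -1.23065326e+00] [ 0.06  0.63  0.88 -0.    1.63  1.29]
plate 360 [ 0.50116977 -0.14154159  0.21589678] [ 0.45318673 -0.15503408  0.18864226]
(996, 0.6977, 0.077, array([54.9, 31.1]), np.float32(0.341))
```

View pics/w7.png

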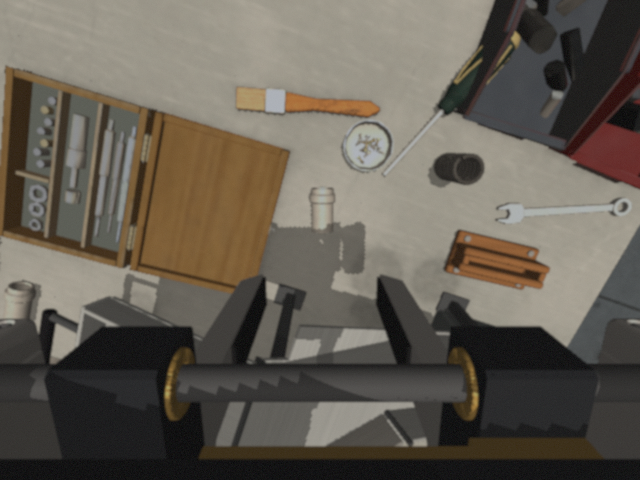

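Plate hangs alone after release. Sleeve c is at (320,208) with yaw 0.34, clear of the open lid. Pick it up.

{"method": "jog_arm", "body": {"targets": [[6, [0.1, 5, 0.1], 0], [6, [0.1, 10, 0.1], 0], [6, [0.1, 15, 0.1], 0], [6, [0.1, 20, 0.1], 0], [6, [0.1, 24, 0.1], 0], [6, [0.1, 27.3, 0.1], 0], [6, [0.1, 27.3, 0.1], 0], [2, [0.1, 27.3, 0.1], 0], [2, [0.1, 27.3, 0.1], 0], [2, [0.1, 27.3, 0.1], 0]], "grip_force": 35}}

```text
time_s: 12.85
ee_pos: [0.6979, 0.0771, 0.0244]
eef_rot: [-1.57, -0.0, -1.23]
force: [-0.7, -0.8, 0.2]
grip_width: 0.0395
```

{"method": "jog_arm", "body": {"targets": [[2, [0, 0, 0], 0], [2, [0, 0, 0], 0], [2, [0, 0, 0], 0], [2, [0, -3, 0], 0], [2, [0, -8, 0], 0], [2, [0, -13, 0], 0], [2, [0, -18, 0], 0], [2, [0, -23, 0], 0], [2, [0, -28, 0], 0], [2, [0, -28, 0], 0]]}}

```text
time_s: 13.85
ee_pos: [0.6987, 0.0776, 0.3116]
eef_rot: [-1.559, -0.003, -1.23]
force: [0.1, -0.3, -0.8]
grip_width: 0.033
```

```bash
python3 - <<'E'
from h import *
o=ctrl.get_obs();print(o["time_s"],o["ee_pos"],o["eef_rot"],o["grip_width"])
# tray geometry from top view
t=np.load("top0.npy")
m=(t[...,2]>.15)&(t[...,2]<.25)&(t[...,1]>.09)&(t[...,1]<.27)&(abs(t[...,0]-.5)<.1)
p=t[m];r=cv2.minAreaRect((p[:,:2]*1000).astype(np.float32));print(r)
m&=(abs(t[...,0]-.5)<.055)&(t[...,1]<.23)&(t[...,1]>.115)
p=t[m];A=np.c_[p[:,:2],np.ones(len(p))];print(np.linalg.lstsq(A,p[:,2],rcond=None)[0])
E
```

```text
13.85 [0.69871095 0.07757331 0.31161265] [-1.55946854 -0.0031639  -1.22986298] 0.03303442469888468
((502.6267395019531, 180.13339233398438), (150.26165771484375, 180.76097106933594), 1.027505874633789)
[ 0.00480061 -0.25476755  0.21428331]
```

{"method": "jog_arm", "body": {"targets": [[2, [-17.2, 1, -11.7], -1.248], [2, [-17.2, 1, -11.7], -1.248], [2, [-17.2, 1, -11.7], -1.248], [2, [-17.2, 1, -11.7], -1.248], [2, [-17.2, 1, -11.7], -1.248], [2, [-17.2, 1, -11.7], -1.248], [2, [-17.2, 1, -11.7], -1.248], [2, [-17.2, 1, -11.7], -1.248], [2, [-17.2, 1, -11.7], -1.248], [2, [-17.2, 1, -11.7], -1.248]]}}

```text
time_s: 14.85
ee_pos: [0.5297, 0.2004, 0.2924]
eef_rot: [-1.571, 0.001, 0.019]
force: [0.2, 0.2, -1.6]
grip_width: 0.0326
```

```bash
python3 - <<'E'
from h import *
o=ctrl.get_obs();print(o["time_s"],o["ee_pos"],o["eef_rot"],o["grip_width"])
print(shift([.531,.201,.2]))
E
```

```text
14.85 [0.529674   0.20035953 0.29239103] [-1.57107935e+00  1.22779943e-03  1.87236753e-02] 0.032571188627948056
[0.1 9.2 0.1]
```

{"method": "jog_arm", "body": {"targets": [[2, [0.1, 4, 0.1], 0], [2, [0.1, 8, 0.1], 0], [2, [0.1, 9.3, 0.1], 0], [2, [0.1, 9.3, 0.1], 0], [4.5, [0.1, 9.3, 0.1], 0], [4.5, [0.1, 9.3, 0.1], 0], [4.5, [0.1, 9.3, 0.1], 0], [4.5, [0.1, 7, 0.1], 0], [4.5, [0.1, 2, 0.1], 0], [4.5, [0.1, -3, 0.1], 0]]}}

```text
time_s: 15.85
ee_pos: [0.5305, 0.2013, 0.3254]
eef_rot: [-1.571, 0.0, 0.018]
force: [0.4, 0.8, -0.4]
grip_width: 0.045
```

{"method": "jog_arm", "body": {"targets": [[6, [-5, 0, 10], 0], [6, [-5, 0, 15], 0], [6, [-5, 0, 20], 0], [6, [-5, 0, 20], 0], [6, [-5, 0, 20], 0], [6, [-5, 0, 20], 0], [6, [-5, 0, 20], 0]]}}

```text
time_s: 16.55
ee_pos: [0.4777, 0.3996, 0.3237]
eef_rot: [-1.571, -0.001, 0.017]
force: [-0.2, 0.1, 0.3]
grip_width: 0.0604
```

```bash
python3 - <<'E'
from h import *
o=ctrl.get_obs();print(o["time_s"],o["ee_pos"],o["eef_rot"],o["qpos"].round(2))
a,_,_=cloud("top")
i,P,M=cloud("wrist");np.save("w8.npy",P);print(sleeve(P,.495,.473,.045),sleeve(P,.443,.425,.045))
save(np.hstack([cv2.resize(i,(480,360)),cv2.resize(a[210:340,150:290],(320,360))]),"w8")
E
```

```text
16.55 [0.47766571 0.39960644 0.32372497] [-1.57072776e+00 -5.03317491e-04  1.74930213e-02] [ 0.64  0.42  1.13 -0.    1.59  0.62]
(1031, 0.4949, 0.4825, array([54.8, 32.5]), np.float32(0.151)) (933, 0.4386, 0.4229, array([32.6, 54.7]), np.float32(-0.024))
```

View pics/w8.png

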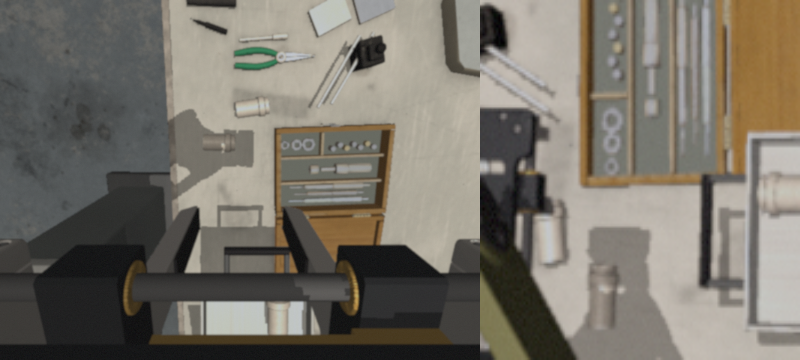

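Sleeve c rests in the tray (rear far side). Sleeve b is at (.439,.423) and a at (.495,.4825). Pick up b next.

{"method": "jog_arm", "body": {"targets": [[5, [-3.9, 0, 2.4], -1.53], [5, [-3.9, 0, 2.4], -1.53], [5, [-3.9, 2, 2.4], -1.53], [5, [-3.9, 4, 2.4], -1.53], [5, [-3.9, 6, 2.4], -1.53], [5, [-3.9, 8, 2.4], -1.53], [5, [-3.9, 10, 2.4], -1.53], [5, [-3.9, 12, 2.4], -1.53], [5, [-3.9, 14, 2.4], -1.53], [5, [-3.9, 14, 2.4], -1.53]]}}

```text
time_s: 17.65
ee_pos: [0.4378, 0.422, 0.1809]
eef_rot: [-1.568, 0.003, 1.522]
force: [0.2, -0.2, 0.4]
grip_width: 0.0503
```

{"method": "jog_arm", "body": {"targets": [[5, [0, 0, 0], 0], [5, [0, 0, 0], 0]]}}

```text
time_s: 17.85
ee_pos: [0.4385, 0.4232, 0.1841]
eef_rot: [-1.572, -0.001, 1.512]
force: [-0.1, 1.0, 0.9]
grip_width: 0.0501
```

```bash
python3 - <<'E'
from h import *
o=ctrl.get_obs();print(o["time_s"],o["ee_pos"],o["eef_rot"])
i,P,M=cloud("wrist");print(sleeve(P,.4386,.4229,.045))
print(shift([.4386,.4229,.024]),"turn",o["eef_rot"][2]-1.547)
E
```

```text
17.85 [0.43849532 0.42324651 0.1841071 ] [-1.57167231e+00 -8.50914028e-04  1.51233014e+00]
(1746, 0.4388, 0.4212, array([55.2, 31.9]), np.float32(0.0))
[-0.1 16.  -0. ] turn -0.03466986037113284
```

{"method": "jog_arm", "body": {"targets": [[5, [-0.1, 4, 0], -0.05], [5, [-0.1, 9, 0], -0.05], [5, [-0.1, 13, 0], -0.05], [5, [-0.1, 16, 0], -0.05], [5, [-0.1, 16, 0], -0.05], [2, [-0.1, 16, 0], -0.05], [2, [-0.1, 16, 0], -0.05], [2, [-0.1, 16, 0], -0.05], [2, [-0.1, 16, 0], -0.05], [2, [-0.1, 16, 0], -0.05]]}}

```text
time_s: 18.9
ee_pos: [0.4381, 0.4229, 0.0241]
eef_rot: [-1.572, -0.001, 1.568]
force: [-0.2, -2.7, 5.9]
grip_width: 0.0329
```

{"method": "jog_arm", "body": {"targets": [[2, [0, 0, 0], 0], [2, [0, -3, 0], 0], [2, [0, -8, 0], 0], [2, [0, -13, 0], 0], [2, [0, -18, 0], 0], [2, [0, -23, 0], 0], [2, [0, -28, 0], 0], [2, [0, -28, 0], 0]]}}

```text
time_s: 19.7
ee_pos: [0.4387, 0.4236, 0.3108]
eef_rot: [-1.579, -0.007, 1.568]
force: [0.5, 0.7, -1.9]
grip_width: 0.0327
```

```bash
python3 - <<'E'
from h import *
o=ctrl.get_obs();print(o["time_s"],o["ee_pos"],o["eef_rot"],o["grip_width"])
print(shift([.470,.201,.29]),"turn",o["eef_rot"][2]-.018)
E
```

```text
19.7 [0.43870845 0.42361502 0.3108322 ] [-1.57922352 -0.00738681  1.56791951] 0.0326524176423663
[-22.3   1.9  -3.2] turn 1.5499195147447158
```

{"method": "jog_arm", "body": {"targets": [[2, [-22.3, 1, -3.2], 1.55], [2, [-22.3, 1, -3.2], 1.55], [2, [-22.3, 1, -3.2], 1.55], [2, [-22.3, 1, -3.2], 1.55], [2, [-22.3, 1, -3.2], 1.55], [2, [-22.3, 1, -3.2], 1.55], [2, [-22.3, 1, -3.2], 1.55], [2, [-22.3, 1, -3.2], 1.55], [2, [-22.3, 1, -3.2], 1.55], [2, [-22.3, 1, -3.2], 1.55]]}}

```text
time_s: 20.7
ee_pos: [0.4689, 0.1996, 0.2924]
eef_rot: [-1.571, 0.001, 0.062]
force: [-0.2, -0.0, -1.4]
grip_width: 0.0327
```

```bash
python3 - <<'E'
from h import *
o=ctrl.get_obs();print(o["time_s"],o["ee_pos"],o["eef_rot"],o["grip_width"])
print(shift([.470,.201,.2]),"turn",o["eef_rot"][2]-.018)
E
```

```text
20.7 [0.46894317 0.19959255 0.29238338] [-1.57103861e+00  1.20437502e-03  6.16268283e-02] 0.03265146347828826
[0.1 9.2 0.1] turn 0.04362682825098331
```

{"method": "jog_arm", "body": {"targets": [[2, [0.1, 4, 0.1], 0.044], [2, [0.1, 8, 0.1], 0.044], [2, [0.1, 9.3, 0.1], 0.044], [2, [0.1, 9.3, 0.1], 0.044], [4.5, [0.1, 9.3, 0.1], 0.044], [4.5, [0.1, 9.3, 0.1], 0.044], [4.5, [0.1, 9.3, 0.1], 0.044], [4.5, [0.1, 7, 0.1], 0.044], [4.5, [0.1, 2, 0.1], 0.044], [4.5, [0.1, -3, 0.1], 0.044]]}}

```text
time_s: 21.7
ee_pos: [0.4698, 0.2006, 0.3255]
eef_rot: [-1.571, 0.0, 0.024]
force: [-0.3, -0.1, 0.8]
grip_width: 0.045
```

{"method": "jog_arm", "body": {"targets": [[5, [3, 0, 28], -1.7], [5, [3, 0, 28], -1.7], [5, [3, 0, 28], -1.7], [5, [3, 0, 28], -1.7], [5, [3, 0, 28], -1.7], [5, [3, 0, 28], -1.7], [5, [3, 4, 28], -1.7], [5, [3, 8, 28], -1.7], [5, [3, 12, 28], -1.7], [5, [3, 14, 28], -1.7]]}}

```text
time_s: 22.7
ee_pos: [0.4926, 0.4808, 0.18]
eef_rot: [-1.568, 0.003, 1.53]
force: [1.0, 0.2, -1.1]
grip_width: 0.0502
```

```bash
python3 - <<'E'
from h import *
o=ctrl.get_obs();print(o["time_s"],o["ee_pos"],o["eef_rot"])
i,P,M=cloud("wrist");save(i,"w9");s=sleeve(P,.4949,.4825,.05);print(s)
print(shift([s[1],s[2],.024]),"turn",o["eef_rot"][2]-1.571-s[4])
E
```

```text
22.7 [0.49264695 0.48084087 0.18003452] [-1.56815931  0.0025013   1.53039205]
(1775, 0.4953, 0.4817, array([55.6, 32.6]), np.float32(0.155))
[ 0.2 15.4 -0.4] turn -0.19560795245800522
```

{"method": "jog_arm", "body": {"targets": [[5, [0.2, 0, -0.3], -0.19], [5, [0.2, 0, -0.3], -0.19], [5, [0.2, 4, -0.3], -0.19], [5, [0.2, 9, -0.3], -0.19], [5, [0.2, 13, -0.3], -0.19], [5, [0.2, 15.7, -0.3], -0.19], [5, [0.2, 15.7, -0.3], -0.19], [2, [0.2, 15.7, -0.3], -0.19], [2, [0.2, 15.7, -0.3], -0.19], [2, [0.2, 15.7, -0.3], -0.19]]}}

```text
time_s: 23.75
ee_pos: [0.4974, 0.484, 0.0291]
eef_rot: [-1.574, -0.002, 1.713]
force: [-0.4, -0.9, 6.7]
grip_width: 0.0327
```

{"method": "jog_arm", "body": {"targets": [[2, [0, 0, 0], 0], [2, [0, 0, 0], 0], [2, [0, -3, 0], 0], [2, [0, -8, 0], 0], [2, [0, -13, 0], 0], [2, [0, -18, 0], 0], [2, [0, -23, 0], 0], [2, [0, -28, 0], 0], [2, [0, -28, 0], 0]]}}

```text
time_s: 24.65
ee_pos: [0.4971, 0.4839, 0.3161]
eef_rot: [-1.582, -0.007, 1.714]
force: [-0.5, 0.1, -0.9]
grip_width: 0.0329
```

```bash
python3 - <<'E'
from h import *
o=ctrl.get_obs();print(o["time_s"],o["ee_pos"],o["eef_rot"],o["grip_width"])
y=o["eef_rot"][2];d=np.array([.502,.134])-o["ee_pos"][:2]
print("x",100*(d@[np.cos(y),np.sin(y)]),"z",100*(d@[-np.sin(y),np.cos(y)]),"turn",y-.018)
i,P,M=cloud("top");save(cv2.resize(i[240:350,240:360],None,fx=5,fy=5),"t9")
m=(abs(P[...,0]-.501)<.068)&(P[...,1]>.1)&(P[...,1]<.238)
h=P[...,2]-(.2143-.2548*P[...,1]+.0048*P[...,0]);n,l,s,c=cv2.connectedComponentsWithStats((m&(h>.015)).astype(np.uint8))
for k in range(1,n):
    if s[k,4]>30:p=P[l==k];print(s[k,4],cv2.minAreaRect((p[:,:2]*1000).astype(np.float32)))
E
```

```text
24.65 [0.49712446 0.48388651 0.31609361] [-1.58212282 -0.00743112  1.71379361] 0.0328586396816391
x -34.701014181601906 z 4.503670802250985 turn 1.6957936139031566
273 ((542.9307250976562, 214.84646606445312), (29.989704132080078, 45.06789016723633), 1.8835632801055908)
344 ((470.07904052734375, 210.80368041992188), (31.27171516418457, 54.9127311706543), 2.052622079849243)
```

{"method": "jog_arm", "body": {"targets": [[2, [-34.7, 0.5, 4.5], 1.696], [2, [-34.7, 0.5, 4.5], 1.696], [2, [-34.7, 0.5, 4.5], 1.696], [2, [-34.7, 0.5, 4.5], 1.696], [2, [-34.7, 0.5, 4.5], 1.696], [2, [-34.7, 0.5, 4.5], 1.696], [2, [-34.7, 0.5, 4.5], 1.696], [2, [-34.7, 0.5, 4.5], 1.696], [2, [-34.7, 0.5, 4.5], 1.696], [2, [-34.7, 0.5, 4.5], 1.696]]}}

```text
time_s: 25.7
ee_pos: [0.501, 0.1328, 0.3003]
eef_rot: [-1.571, 0.002, 0.207]
force: [-0.6, 0.7, -1.7]
grip_width: 0.033
```

{"method": "jog_arm", "body": {"targets": [[2, [0, 0, 0], 0.1], [2, [0, 0, 0], 0.1], [2, [0, 0, 0], 0.1]]}}

```text
time_s: 26.0
ee_pos: [0.5012, 0.1333, 0.3006]
eef_rot: [-1.571, 0.001, 0.117]
force: [1.1, -0.2, -0.9]
grip_width: 0.0328
```

```bash
python3 - <<'E'
from h import *
o=ctrl.get_obs();print(o["time_s"],o["ee_pos"],o["eef_rot"],o["grip_width"])
print(shift([.502,.134,.2215]),"turn",o["eef_rot"][2]-.018)
E
```

```text
26.0 [0.50115722 0.13334318 0.30064205] [-1.57089938e+00  1.16130592e-03  1.17159276e-01] 0.032779501060067655
[0.1 7.9 0.1] turn 0.09915927580224017
```

{"method": "jog_arm", "body": {"targets": [[2, [0.1, 0, 0.1], 0.099], [2, [0.1, 4, 0.1], 0.099], [2, [0.1, 7, 0.1], 0.099], [2, [0.1, 7.9, 0.1], 0.099], [4.5, [0.1, 7.9, 0.1], 0.099], [4.5, [0.1, 7.9, 0.1], 0.099], [4.5, [0.1, 7.9, 0.1], 0.099], [4.5, [0.1, 6, 0.1], 0.099], [4.5, [0.1, 2, 0.1], 0.099], [4.5, [0.1, -3, 0.1], 0.099]]}}

```text
time_s: 27.0
ee_pos: [0.5019, 0.1344, 0.3327]
eef_rot: [-1.571, 0.001, 0.015]
force: [0.6, 1.0, -0.3]
grip_width: 0.0453
```

{"method": "jog_arm", "body": {"targets": [[3, [0, -1, 10], -1.571], [3, [0, -1, 15.5], -1.571], [3, [0, -1, 15.5], -1.571], [3, [0, -1, 15.5], -1.571], [3, [0, -1, 15.5], -1.571], [3, [0, -1, 15.5], -1.571], [3, [0, -1, 15.5], -1.571], [3, [0, -1, 15.5], -1.571], [3, [0, -1, 15.5], -1.571], [3, [0, -1, 15.5], -1.571]]}}

```text
time_s: 28.0
ee_pos: [0.5001, 0.2895, 0.3426]
eef_rot: [-1.572, -0.001, 1.522]
force: [-0.5, 0.4, -0.8]
grip_width: 0.03
```

{"method": "jog_arm", "body": {"targets": [[3, [0, 0, 0], -0.11], [3, [0, 0, 0], -0.11], [3, [0, 0, 0], -0.11]]}}

```text
time_s: 28.3
ee_pos: [0.5001, 0.2895, 0.3421]
eef_rot: [-1.572, -0.001, 1.622]
force: [0.3, -0.2, 0.5]
grip_width: 0.0301
```

```bash
python3 - <<'E'
from h import *
o=ctrl.get_obs();print(o["time_s"],o["ee_pos"],o["eef_rot"],o["grip_width"])
a,_,_=cloud("top")
i,P,M=cloud("wrist");np.save("w10.npy",P)
m=(P[...,2]>.14)&(P[...,2]<.18)&(P[...,1]>.27)&(P[...,1]<.31)&(abs(P[...,0]-.5)<.04);m[350:]=0
p=P[m];print("handle",len(p),np.percentile(p,[2,50,98],axis=0).round(4).tolist())
print(shift([.499,.289,.158]),"turn",o["eef_rot"][2]-1.589)
save(np.hstack([cv2.resize(i,(480,360)),cv2.resize(a[240:350,240:340],(320,360))]),"w10")
E
```

```text
28.3 [0.50008507 0.28948457 0.34211183] [-1.57188496e+00 -5.07067701e-04  1.62183440e+00] 0.03009779132705806
handle 1022 [[0.4607, 0.2735, 0.1591], [0.4984, 0.2893, 0.1626], [0.5393, 0.2955, 0.1652]]
[-0.  18.4  0.1] turn 0.032834397268654225
```

View pics/w10.png

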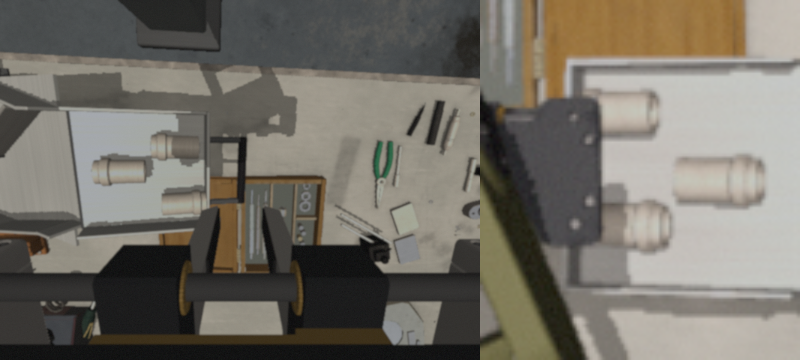

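All three sleeves are in the tray: two at the rear, one in front. Grip the handle.

{"method": "jog_arm", "body": {"targets": [[3, [0, 5, 0.1], 0.033], [3, [0, 10, 0.1], 0.033], [3, [0, 15, 0.1], 0.033], [3, [0, 18.4, 0.1], 0.033], [3, [0, 18.4, 0.1], 0.033], [0, [0, 18.4, 0.1], 0.033], [0, [0, 18.4, 0.1], 0.033], [0, [0, 18.4, 0.1], 0.033], [0, [0, 18.4, 0.1], 0.033]], "grip_force": 25}}

```text
time_s: 29.3
ee_pos: [0.4999, 0.2903, 0.1597]
eef_rot: [-1.575, -0.003, 1.592]
force: [0.2, 5.1, 8.6]
grip_width: 0.0113
```

{"method": "jog_arm", "body": {"targets": [[0, [0.1, -2, 0], 0], [0, [0.1, -4, 0], 0], [0, [0.1, -6, 0], 0], [0, [-0.3, -8, 0], 0], [0, [-0.7, -9.9, 0], 0], [0, [-1.1, -10.9, 0], 0], [0, [-1.5, -11.8, 0], 0], [0, [-1.9, -12.7, 0], 0], [0, [-2.4, -13.5, 0], 0], [0, [-2.4, -13.5, 0], 0]]}}

```text
time_s: 30.3
ee_pos: [0.5002, 0.2678, 0.2961]
eef_rot: [-1.577, -0.007, 1.593]
force: [2.6, 20.8, 7.9]
grip_width: 0.011
```

{"method": "jog_arm", "body": {"targets": [[0, [-0.5, -0.8, 0], 0], [0, [-1.1, -1.7, 0], 0], [0, [-1.7, -2.5, 0], 0], [0, [-2.3, -3.2, 0], 0], [0, [-3, -4, 0], 0], [0, [-3.7, -4.7, 0], 0], [0, [-4.4, -5.3, 0], 0], [0, [-4.4, -5.3, 0], 0], [0, [-4.4, -5.3, 0], 0], [0, [-4.4, -5.3, 0], 0]]}}

```text
time_s: 31.3
ee_pos: [0.5008, 0.2243, 0.3502]
eef_rot: [-1.58, -0.008, 1.594]
force: [0.4, 20.9, 20.7]
grip_width: 0.0114
```

{"method": "jog_arm", "body": {"targets": [[0, [0, 0, 0], 0], [0, [0, 0, 0], 0], [0, [0, 0, 0], 0], [0, [0, 0, 0], 0], [0, [0, 0, 0], 0], [0, [0, 0, 0], 0], [0, [0, 0, 0], 0], [0, [0, 0, 0], 0]]}}

```text
time_s: 32.1
ee_pos: [0.5008, 0.2244, 0.3501]
eef_rot: [-1.58, -0.008, 1.595]
force: [-0.2, 21.4, 21.4]
grip_width: 0.0115
```

```bash
python3 - <<'E'
from h import *
o=ctrl.get_obs();print(o["time_s"],o["ee_pos"],o["eef_rot"],o["grip_width"],o["force"])
a,_,_=cloud("top");b,_,_=cloud("scene")
save(np.hstack([cv2.resize(a[220:360,240:510],(480,249)),cv2.resize(b[150:300,110:390],(320,249))]),"t11")
E
```

```text
32.1 [0.50084479 0.2244044  0.35013165] [-1.57974373 -0.00835548  1.59454147] 0.011461952396400802 [-0.16796489 21.38971576 21.369582  ]
```

View pics/t11.png

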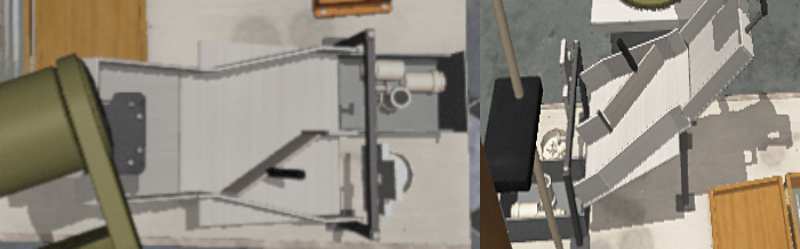

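All three sleeves slid into the bin. Lower the tray by the reverse path.

{"method": "jog_arm", "body": {"targets": [[0, [0.7, 0.6, 0], 0], [0, [1.4, 1.3, 0], 0], [0, [2.1, 2.1, 0], 0], [0, [2.7, 2.8, 0], 0], [0, [3.3, 3.6, 0], 0], [0, [3.9, 4.5, 0], 0], [0, [4.4, 5.3, 0], 0], [0, [4.4, 5.3, 0], 0]]}}

```text
time_s: 33.0
ee_pos: [0.4999, 0.2682, 0.2941]
eef_rot: [-1.576, -0.006, 1.594]
force: [4.4, 16.8, 7.2]
grip_width: 0.011
```

{"method": "jog_arm", "body": {"targets": [[0, [0.9, 1.7, 0], 0], [0, [1.7, 3.6, 0], 0], [0, [2.1, 5.5, 0], 0], [0, [2.5, 7.5, 0], 0], [0, [2.5, 9.5, 0], 0], [0, [2.5, 11.5, 0], 0], [0, [2.4, 13, 0], 0], [0, [2.4, 13.5, 0], 0], [0, [2.4, 13.5, 0], 0]]}}

```text
time_s: 33.9
ee_pos: [0.4997, 0.2903, 0.1585]
eef_rot: [-1.574, -0.002, 1.592]
force: [3.5, 7.6, -2.3]
grip_width: 0.0111
```

{"method": "jog_arm", "body": {"targets": [[3, [0, 0, 0], 0], [3, [0, 0, 0], 0], [3, [0, 0, 0], 0], [3, [0, -3, 0], 0], [3, [0, -8, 0], 0], [3, [0, -13, 0], 0], [3, [0, -18, 0], 0], [3, [10, -20, 0], 0], [3, [15, -20, 0], 0], [3, [15, -20, 0], 0]]}}

```text
time_s: 34.9
ee_pos: [0.4957, 0.4392, 0.3582]
eef_rot: [-1.572, -0.001, 1.591]
force: [0.7, -0.1, -0.1]
grip_width: 0.03
```

```bash
python3 - <<'E'
from h import *
o=ctrl.get_obs();print(o["time_s"],o["ee_pos"],o["grip_width"],o["force"])
a,P,_=cloud("top");np.save("t12.npy",P);b,_,_=cloud("scene")
m=(abs(P[...,0]-.5)<.05)&(P[...,1]<.23)&(P[...,1]>.115)&(P[...,2]>.1);p=P[m];A=np.c_[p[:,:2],np.ones(len(p))];print("tray",np.linalg.lstsq(A,p[:,2],rcond=None)[0])
m=(P[...,2]>.165)&(P[...,2]<.23)&(abs(P[...,0]-.454)<.05)&(P[...,1]<-.14)&(P[...,1]>-.2);q=P[m];print("plate",len(q),q.max(0),q.mean(0))
m=(a.max(2)<60)&(P[...,2]>.19)&(P[...,2]<.26)&(abs(P[...,1]+.03)<.06)&(P[...,0]>.4)&(P[...,0]<.56)
print("post",np.percentile(P[m],[2,50,98],axis=0).round(3).tolist())
m=(P[...,2]>.02)&(P[...,2]<.1)&(abs(P[...,0]-.562)<.046)&(P[...,1]<-.17)&(P[...,1]>-.275)
print("bin",m.sum(),np.percentile(P[m],[1,50,99],axis=0).round(3).tolist())
save(np.hstack([cv2.resize(a[220:360,330:510],(480,373)),cv2.resize(b[150:290,110:230],(320,373))]),"t12")
E
```

```text
34.9 [0.49565008 0.43922028 0.35823031] 0.029961529609493956 [ 0.69037351 -0.10556579 -0.14259436]
tray [ 0.00330358 -0.25450578  0.21490569]
plate 353 [ 0.50325551 -0.14006613  0.21677945] [ 0.45322518 -0.15521659  0.18921961]
post [[0.455, -0.045, 0.192], [0.46, -0.03, 0.214], [0.464, -0.017, 0.232]]
bin 528 [[0.545, -0.274, 0.021], [0.584, -0.222, 0.033], [0.607, -0.186, 0.06]]
```

View pics/t12.png

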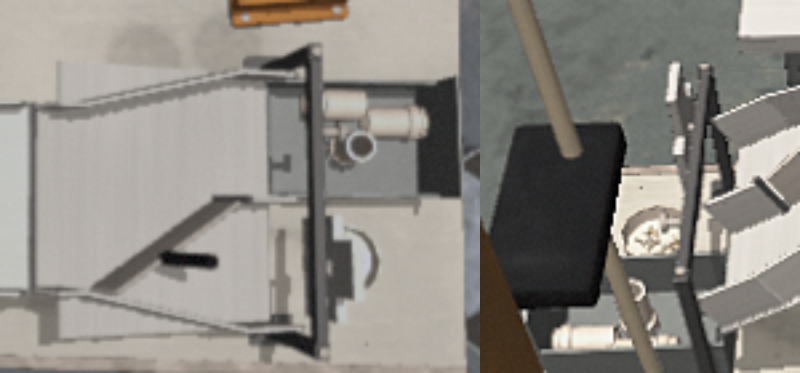

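All three sleeves are in the bin, one of them tilted but still. Tray, flap and plate readings are unchanged and the arm is clear, so I'll hand in.

```bash
python3 -c "
from station import ctrl
print(ctrl.hand_in())"
```

```text
the job is handed in; nothing more can be done
None
```

The job is done and handed in at about 35 s of robot time. The hand-in gave no verdict, so the result rests on my own checks.

**What I did**
- The catch bin stands before the far exit, so I swung the flap to its positive stop, shutting the near lane. I then hung the keyhole plate on the near stud.
- I loaded the three sleeves within reach into the tray. I tipped it to about 1.05 rad, estimated from the handle position, and all three slid into the bin. I lowered the tray and backed the arm off.

**What the last checks showed**
- **Tray:** its floor slope reads -0.2545, against -0.2548 at the start, so it is back at rest.
- **Flap:** the handle sits about 46 mm over, roughly 0.5 rad, and had not moved since I pushed it to the stop.
- **Plate:** it hangs free on the near stud, with its top edge at about 0.216 m; 0.2135 m was expected.
- **Sleeves:** all three are in the bin. One stands tilted but looks the same in the pictures before and after the tray was lowered.
- **Dish and spring:** the dish was still in place in the last picture. I kept clear of the spring but did not re-measure it.

**Uncertain points**
- **Possible fourth sleeve:** a greyer sleeve-like object lies at about (0.94, 0.47) m, out of the arm's reach. I took it for clutter and left it.
- **Stud position:** two camera views differed by 2 mm across the bench. I used the closer view, and the plate went on without contact force.

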